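# Stack the notched parts tray on its keyed base at the parts counter

### The job

Put the blue parts tray on top of the grey base unit, the same way round, with the yellow key standing in the tray's notch and the tray lying flat on the deck and lined up with it. Lower it onto the base before letting go rather than dropping it, and leave the orange tray where it is.

Things in the scene. Friction and masses are not known exactly. Their poses are not given: they have to be found in the camera images.
- blue_tray_center (a point): Centre of the loose blue tray, 40 mm above its underside: 160 mm long (x), 120 wide (y), walls 35 high, 0.35 kg. A notch through floor and wall of its +x end: 60 wide (y -30 to 30), 40 deep (x 40 to 80). Black handle bar over the centre along x: 72 long, 16 wide (grip across y), 14 to 40 mm above this point. Lies left or right of the base, notch away from the robot within 45 degrees.
- deck (a point): Centre of the flat top of the fixed grey base unit (low parts case, 170 (x) x 130 (y) mm, 50 high); z up. At the deck's +x end stands a yellow key block 18 long (x 54 to 72 mm), 20 wide (y -10 to 10), 18 high; it points away from the robot within 30 degrees. With the blue tray home, its axes match these and its centre is 40 mm above this point.
- orange_tray_center (a point): Centre of the loose orange tray, 40 mm above its underside: same size and handle as the blue one, but with a 36 mm wide notch in a long side (-y), so it does not fit the key. On the other side of the base from the blue tray. Not to be moved.
There are look-alikes about, which are no part of the job. Of the things like the part that bears blue_tray_center, leave any that is green; of the rest the larger one is meant.

How it is judged:
By the outcome, as a careful person would: the job done as asked, in the order asked, and still so for the second after the job is handed in, with the robot touching nothing.
It also fails if it takes over 38 s, if anything falls off the work surface, if the arm or the gripper's body presses on something with over 40 N, if the wrist force passes 120 N, or if a joint passes its speed limit or range.

### The arm

A 6-joint arm with a two-finger parallel gripper is mounted at the origin on the work surface. World frame = base frame: x ahead of the robot, y to its left, z up, the work surface at z = 0. Lengths are in m, angles in rad, forces in N, time in s.
With the tool pointing down it reaches from about 0.25 to 0.775 m from the base axis. Payload 4 kg.
Tool frame: the origin (TCP) lies on the front face of the gripper's body, between the roots of the fingers; the fingertips stand manip.tip_reach ahead of it and the grasp point (between the pads) lies 78 mm ahead of it (manip.tip_reach is the distance from the TCP to the fingertips, in m); z points along the fingers, y is the direction in which the jaws open and shut (so a half turn about z gives the same grasp; the last joint's range is limited). The gripper opens to 94 mm and grips with 3 to 60 N. Pads are 16 mm wide; open, the fingers measure 119 mm over their backs; the gripper's body (75 mm by 177 mm) begins 78 mm behind the grasp point.
Start: joints at [1.047, 0.087, 1.371, -0, 1.684, -0.103], TCP at [0.225, 0.502, 0.303] pointing down, gripper open.
Joint ranges: [-3.1, 3.1], [-0.76, 2.03], [0.27, 2.55], [-1.08, 4.22], [0.17, 2.65], [-2.57, 2.57]. Speed limits (rad/s): [2.79, 2.79, 3.14, 3.14, 3.14, 3.14].

### API

Orientations are given as a unit quaternion [w, x, y, z].
In Python, from cell import manip gives the robot as it stands. Calls block until the motion is done:
- manip.reach(position, orientation): joint-space move of the TCP to a pose.
- manip.move_linear(position, rotation=None, velocity=0.15): straight line of the TCP; rotation=None keeps the orientation; velocity is the mean speed in m/s.
- manip.move_joints(angles): joint-space move.
- manip.set_gripper(opening): finger opening in m; the grip force is fixed at half the most; returns when the fingers have stopped.
- manip.sleep(seconds).
- manip.inverse_kinematics(position, orientation): joint angles nearest the present ones, or None.
- manip.get_obs(): the state.
- manip.read_camera(name): name is "side" or "top" or "wrist"; returns the picture (384x512x3 uint8, red, green, blue); there is no depth.
- manip.camera_info(name): a dict with "fx", "fy", "cx", "cy" (pixels), "eye" and "orientation" of the camera in the world. Camera axes: x right, y down, z forward; pixel columns grow to the right and rows downward; lengths in m; the calibration is good to about 2 mm. A picture is of the moment at which its call begins: read the wrist's pose just before it. camera_info takes no time and is no camera call; for the wrist camera it gives the pose at the moment of the call.
A pose or a line that the arm cannot do raises manip.Unreachable and nothing moves.
- manip.sign_off(): hands the job in, once; it reports no verdict.
The state is a dict: "clock": time; "joint_pos": joint angles; "qvel": joint speeds; "joint_torque": joint torques, N m; "position": TCP position; "eef_rot": TCP orientation; "wrist_force": force on the tool from outside, world axes, zero at the start; "ft_torque": the same for the moment, N m; "finger_gap": finger opening in m.
Only numpy, scipy, OpenCV 4.12 (cv2) and the standard library are available. Lean on these libraries where they do the work, as an engineer would, in place of code of your own. Each camera call takes 0.05 s, during which the arm holds its last target. There are 200 camera calls.

## Working session

There is one attempt and no reset: what is moved stays moved. The work goes in short steps, each a Python script; the robot and the scene stay as the last script left them, time stands still between calls to the robot, and variables do not carry over. Pictures are saved under pics/ and viewed, about 8 in all and at most 12, crops included, and the job is handed in when it is done.

```bash
ls; mkdir -p pics; python3 - <<'E'
from cell import manip
import cv2,numpy as np
ims=[]
for n in("top","side"):
    im=manip.read_camera(n)[:,:,::-1];cv2.imwrite(f"pics/{n}0.png",im);ims.append(im)
    print(n,manip.camera_info(n))
o=manip.get_obs();print(o["clock"],o["eef_rot"],o["finger_gap"],manip.tip_reach)
print(manip.camera_info("wrist"))
E
```

```text
pics
top {'fx': 479.96719468742555, 'fy': 479.96719468742555, 'cx': 260.2468058364626, 'cy': 190.95358827028434, 'eye': array([ 0.28660564, -0.10379643,  1.58049606]), 'orientation': array([ 0.03358794, -0.6988917 ,  0.71334797, -0.03945784])}
side {'fx': 431.3475827638891, 'fy': 431.3475827638891, 'cx': 265.6588895232274, 'cy': 185.9825579695211, 'eye': array([-0.0339703 , -0.80695935,  1.08842417]), 'orientation': array([-0.32362059,  0.89455466, -0.29311432,  0.09552833])}
0.1 [-3.01342450e-04  2.08846446e-01  9.77947956e-01 -9.31360094e-04] 0.09420372462455093 0.0972
{'fx': 344.91267802006064, 'fy': 344.91267802006064, 'cx': 256.9008130391622, 'cy': 194.9477692170273, 'eye': array([0.15048195, 0.53415412, 0.38425147]), 'orientation': array([0.11725177, 0.83131682, 0.53803679, 0.07537097])}
```

View pics/top0.png

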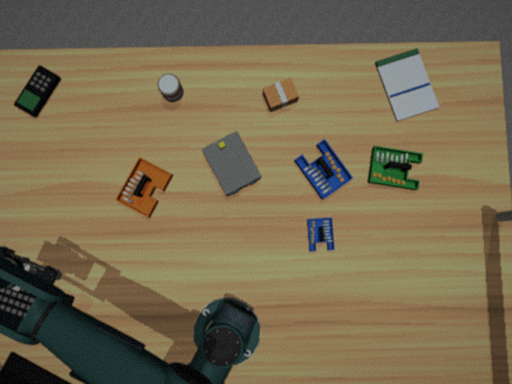

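View pics/side0.png

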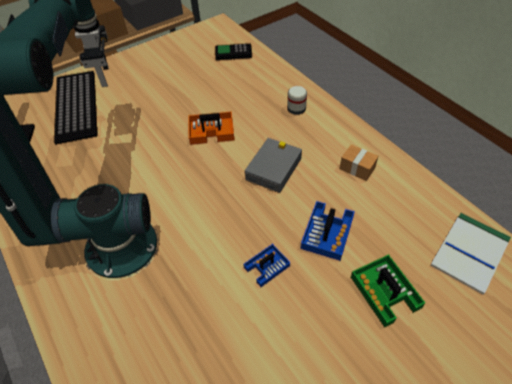

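The top view shows three candidates for the blue tray: a large blue tray (323,168), a small blue tray (320,234) and a green tray (395,167). Green is excluded, and of the two blue ones the larger is meant, so it's the one at (323,168). The base is at (232,163) with its key at (222,145), and the orange tray is at (145,187).

```bash
cat > h.py <<'E'
from cell import manip
import cv2,numpy as np
from scipy.spatial.transform import Rotation as R
def quat(r): x,y,z,w=r.as_quat(); return [w,x,y,z]
def rot(q): return R.from_quat([q[1],q[2],q[3],q[0]])
def cast(c,uv,z):
    uv=np.atleast_2d(np.float64(uv)); d=np.c_[(uv[:,0]-c["cx"])/c["fx"],(uv[:,1]-c["cy"])/c["fy"],np.ones(len(uv))]
    d=rot(c["orientation"]).apply(d); e=np.array(c["eye"]); return e+d*((z-e[2])/d[:,2])[:,None]
def proj(c,p):
    p=rot(c["orientation"]).inv().apply(np.atleast_2d(p)-c["eye"]); return np.c_[p[:,0]/p[:,2]*c["fx"]+c["cx"],p[:,1]/p[:,2]*c["fy"]+c["cy"]]
def mask(im,lo,hi): return cv2.inRange(cv2.cvtColor(im,cv2.COLOR_BGR2HSV),np.array(lo),np.array(hi))
BLUE=((105,130,50),(130,255,255)); YEL=((24,140,90),(34,255,255)); GREY=((0,0,40),(179,60,170)); ORG=((5,200,80),(14,255,255))
def blobs(m,amin):
    cs,_=cv2.findContours(m,cv2.RETR_EXTERNAL,cv2.CHAIN_APPROX_NONE)
    return sorted([c for c in cs if cv2.contourArea(c)>amin],key=cv2.contourArea,reverse=True)
def down(yaw):  # tool z down, jaw axis y at world angle yaw+90deg (x along yaw)
    return R.from_euler('z',yaw)*R.from_euler('x',np.pi)
E
python3 - <<'E'
from h import *
im=cv2.imread("pics/top0.png");c=manip.camera_info("top")
for n,k,z,a in(("blue",BLUE,.035,60),("yel",YEL,.068,8),("grey",GREY,.05,400),("org",ORG,.035,200)):
    for b in blobs(mask(im,*k),a)[:4]:
        m=cv2.minAreaRect(b);print(n,np.round(m[0]),cv2.contourArea(b),cast(c,m[0],z)[0,:2].round(3));
        if n in("blue","grey"):print(cast(c,cv2.boxPoints(m),z)[:,:2].round(3).tolist())
cv2.imwrite("pics/crop.png",cv2.resize(im[125:260,190:430],None,fx=3.3,fy=3.3,interpolation=cv2.INTER_CUBIC))
E
```

```text
blue [323. 169.] 1295.5 [ 0.515 -0.325]
[[0.546, -0.232], [0.615, -0.331], [0.484, -0.418], [0.417, -0.319]]
blue [320. 234.] 321.0 [ 0.304 -0.308]
[[0.352, -0.268], [0.356, -0.344], [0.257, -0.348], [0.253, -0.273]]
yel [221. 145.] 21.0 [0.595 0.003]
grey [256.  94.] 23311.0 [ 0.763 -0.109]
[[1.102, 0.735], [1.073, -0.973], [0.435, -0.925], [0.468, 0.713]]
grey [408.  87.] 2531.0 [ 0.78 -0.61]
[[0.85, -0.51], [0.9, -0.655], [0.71, -0.71], [0.662, -0.566]]
grey [232. 163.] 2056.5 [ 0.536 -0.028]
[[0.585, 0.071], [0.646, -0.044], [0.488, -0.126], [0.428, -0.011]]
org [144. 187.] 775.5 [0.468 0.259]
```

View pics/crop.png

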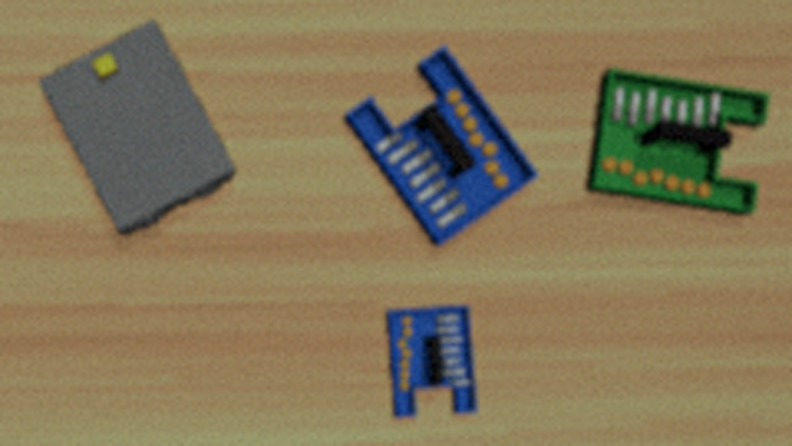

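The enlarged crop confirms it: the large blue tray has its notch up and to the left and its handle along its long axis. The small blue tray faces backwards. Next I'll take close wrist views of the base and the blue tray.

```bash
cat >> h.py <<'E'
def look(target,yaw,h):
    "TCP pose, pointing down at height h, that puts the wrist camera's axis on target"
    o=manip.get_obs();c=manip.camera_info("wrist");T=rot(o["eef_rot"]).inv()
    e=T.apply(np.array(c["eye"])-o["position"]);a=T.apply(rot(c["orientation"]).apply([0,0,1]))
    D=down(yaw);e=D.apply(e);a=D.apply(a);s=(target[2]-h-e[2])/a[2]
    return [target[0]-(e+a*s)[0],target[1]-(e+a*s)[1],h],quat(D)
def snap(cam,name):
    c=manip.camera_info(cam);im=manip.read_camera(cam)[:,:,::-1].copy();cv2.imwrite(f"pics/{name}.png",im);np.save(f"pics/{name}.npy",c,allow_pickle=True);return im,c
E
python3 - <<'E'
from h import *
for n,t,y in(("base",[.536,-.028,.05],27.5),("blue",[.515,-.325,.035],35)):
    best=None
    for yy in(y,y+180):
        p,q=look(t,np.radians(yy),.30);j=manip.inverse_kinematics(p,q)
        print(n,yy,np.round(p,3),None if j is None else np.round(j,2))
        if j is not None and (best is None or abs(j[5])<abs(best[5])):best=j
    manip.move_joints(best);snap("wrist",n+"_w")
    print(manip.get_obs()["clock"])
a=np.vstack([cv2.imread("pics/base_w.png"),cv2.imread("pics/blue_w.png")]);cv2.imwrite("pics/w.png",cv2.resize(np.hstack([a[:384],a[384:]]),(800,300)))
E
```

```text
base 27.5 [ 0.549 -0.022  0.3  ] [-0.14  0.09  1.38 -0.    1.68  0.95]
base 207.5 [ 0.523 -0.034  0.3  ] [-0.17  0.03  1.44  0.    1.68 -2.22]
2.35
blue 35 [ 0.531 -0.314  0.3  ] [-0.63  0.24  1.2  -0.    1.7   0.33]
blue 215 [ 0.499 -0.336  0.3  ] None
3.525
```

View pics/w.png

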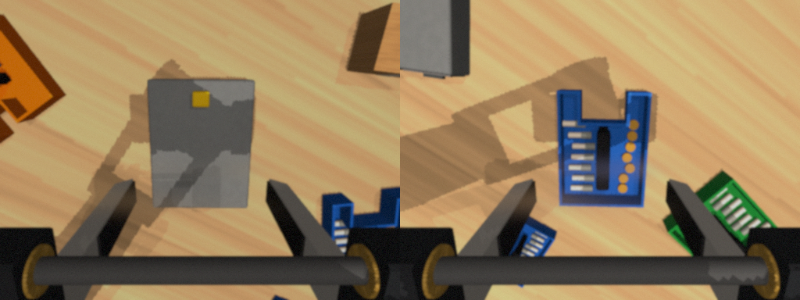

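The wrist views are clear. In the base view the deck spans about (148–255, 80–208) with the key at (201,99). In the blue view the tray spans about (557–650, 90–207), with its notch at the top and its black handle at (603,158). Next I'll fit the edges.

```bash
cat >> h.py <<'E'
def edges(P,ctr,yaw,L,W):
    "local line fits of each side of contour points P; returns side -> (offset at mid, slope)"
    q=(P[:,:2]-ctr)@np.array([[np.cos(yaw),-np.sin(yaw)],[np.sin(yaw),np.cos(yaw)]]);r={}
    for n,ax,s,h,o in(("+x",0,1,L/2,W/2),("-x",0,-1,L/2,W/2),("+y",1,1,W/2,L/2),("-y",1,-1,W/2,L/2)):
        k=(abs(q[:,ax]-s*h)<.009)&(abs(q[:,1-ax])<o-.012)
        if k.sum()<8: continue
        f=np.polyfit(q[k,1-ax],q[k,ax],1)
        for _ in range(3):
            e=abs(np.polyval(f,q[k,1-ax])-q[k,ax]);kk=e<max(2*np.median(e),.0006);f=np.polyfit(q[k,1-ax][kk],q[k,ax][kk],1)
        r[n]=(f[1],f[0])
    return r
def fit(P,ctr,yaw,L,W,sides):
    ctr=np.array(ctr,float)
    for _ in range(4):
        r=edges(P,ctr,yaw,L,W);u=np.array([np.cos(yaw),np.sin(yaw)]);v=np.array([-u[1],u[0]])
        dy=(r["+y"][0]+r["-y"][0])/2;dx=np.mean([r[s][0]-(L/2 if s=="+x" else -L/2) for s in sides])
        ctr=ctr+dx*u+dy*v;yaw+=np.mean([r["+y"][1],r["-y"][1]])
    return ctr,yaw,{k:(round(a*1e3,1),round(np.degrees(b),2)) for k,(a,b) in edges(P,ctr,yaw,L,W).items()}
def biggest(m,c,z,near):
    uv=proj(c,[*near,z])[0]
    b=[b for b in blobs(m,80) if abs(cv2.pointPolygonTest(b,tuple(map(float,uv)),True))<70]
    return b[0]
def loc(y,p): 
    return np.array([[np.cos(y),np.sin(y)],[-np.sin(y),np.cos(y)]])@p
E
cat > meas.py <<'E'
from h import *
c=np.load("pics/base_w.npy",allow_pickle=True).item();im=cv2.imread("pics/base_w.png")
m=mask(im,(0,0,20),(179,65,255))|mask(im,(20,150,60),(34,255,255));cv2.imwrite("pics/m1.png",m)
u=proj(c,[.536,-.028,.05])[0].astype(int);print("deck px",u)
m[250:]=0
b=blobs(cv2.morphologyEx(m,cv2.MORPH_OPEN,np.ones((5,5))),2000);b=[x for x in b if cv2.pointPolygonTest(x,tuple(map(float,u)),False)>0][0][:,0]
P=cast(c,b,.05);rd=fit(P,[.536,-.028],np.radians(27.5),.17,.13,["-x"]);print("deck",rd[0],np.degrees(rd[1]),rd[2])
y=mask(im,(20,150,60),(34,255,255));k=blobs(y,60);
kk=[x for x in k if cv2.pointPolygonTest(b[:,None],tuple(map(float,x[0,0])),True)>-3]
pk=cast(c,cv2.minAreaRect(kk[0])[0],.068)[0,:2];print("key local (63,0)?",loc(rd[1],pk-rd[0])*1e3)
c=np.load("pics/blue_w.npy",allow_pickle=True).item();im=cv2.imread("pics/blue_w.png")
m=mask(im,*BLUE);m[:, :]=m;b=[x for x in blobs(m,2000)][0][:,0]
rb=fit(cast(c,b,.035),[.515,-.325],np.radians(35),.16,.12,["-x"]);print("blue",rb[0],np.degrees(rb[1]),rb[2])
m=mask(im,(0,0,0),(179,255,40));hull=cv2.convexHull(b);mm=np.zeros_like(m);cv2.fillPoly(mm,[hull],255);m&=cv2.erode(mm,np.ones((9,9)))
h=blobs(m,300)[0];r=cv2.minAreaRect(h);P=cast(c,cv2.boxPoints(r),.08)[:,:2];print("handle",P.mean(0),np.round([np.linalg.norm(P[0]-P[1]),np.linalg.norm(P[1]-P[2])],4),"local",loc(rb[1],P.mean(0)-rb[0])*1e3,
 [round(float(np.degrees(np.arctan2(*(P[i+1]-P[i])[::-1]))),1) for i in(0,1)])
E
python3 meas.py
```

```text
deck px [257 194]Traceback (most recent call last):
  File "meas.py", line 7, in <module>
    P=cast(c,b,.05);rd=fit(P,[.536,-.028],np.radians(27.5),.17,.13,["-x"]);print("deck",rd[0],np.degrees(rd[1]),rd[2])
                       ~~~^^^^^^^^^^^^^^^^^^^^^^^^^^^^^^^^^^^^^^^^^^^^^^^^
  File "h.py", line 41, in fit
    dy=(r["+y"][0]+r["-y"][0])/2;dx=np.mean([r[s][0]-(L/2 if s=="+x" else -L/2) for s in sides])
                                             ~^^^
KeyError: '-x'
```

```bash
sed -i 's/m\[250:\]=0/m[285:]=0/' meas.py; python3 meas.py
```

```text
deck px [257 194]
deck [ 0.54301459 -0.02347489] 27.165567323169086 {'+x': (np.float64(81.5), np.float64(-0.35)), '-x': (np.float64(-85.0), np.float64(1.05)), '+y': (np.float64(63.3), np.float64(0.06)), '-y': (np.float64(-63.3), np.float64(-0.06))}
key local (63,0)? [60.96676146  0.20288704]
blue [ 0.51938907 -0.32410448] 34.001448119607524 {'+x': (np.float64(76.9), np.float64(0.38)), '-x': (np.float64(-80.0), np.float64(-2.67)), '+y': (np.float64(57.9), np.float64(0.65)), '-y': (np.float64(-57.9), np.float64(-0.65))}
handle [ 0.53734457 -0.31183315] [0.0124 0.0353] local [21.74783197  0.13225413] [-55.0, -144.5]
```

```bash
sed -i 's/\["-x"\]/["-x","+x"]/g; s/m=mask(im,(0,0,0),(179,255,40))/m=mask(im,(0,0,0),(179,255,75))/; s/h=blobs(m,300)\[0\]/m=cv2.morphologyEx(m,cv2.MORPH_OPEN,np.ones((5,5)));h=blobs(m,300)[0]/' meas.py; cat >> meas.py <<'E'
cv2.drawContours(im,[b[:,None]],-1,(0,255,255),1);cv2.drawContours(im,[h],-1,(0,0,255),1)
cv2.imwrite("pics/chk.png",cv2.resize(im[95:285,180:340],None,fx=3,fy=3,interpolation=cv2.INTER_NEAREST))
E
python3 meas.py
```

```text
deck px [257 194]
deck [ 0.54145956 -0.02427531] 27.16146742424413 {'+x': (np.float64(83.3), np.float64(-0.36)), '-x': (np.float64(-83.3), np.float64(1.04)), '+y': (np.float64(63.3), np.float64(0.05)), '-y': (np.float64(-63.3), np.float64(-0.05))}
key local (63,0)? [62.71568996  0.209538  ]
blue [ 0.5180993  -0.32496944] 34.016319036015695 {'+x': (np.float64(78.4), np.float64(0.39)), '-x': (np.float64(-78.4), np.float64(-2.65)), '+y': (np.float64(57.9), np.float64(0.63)), '-y': (np.float64(-57.9), np.float64(-0.63))}
handle [ 0.52107489 -0.32328419] [0.0142 0.0769] local [ 3.40917871 -0.26775527] [-55.0, -144.5]
```

View pics/chk.png

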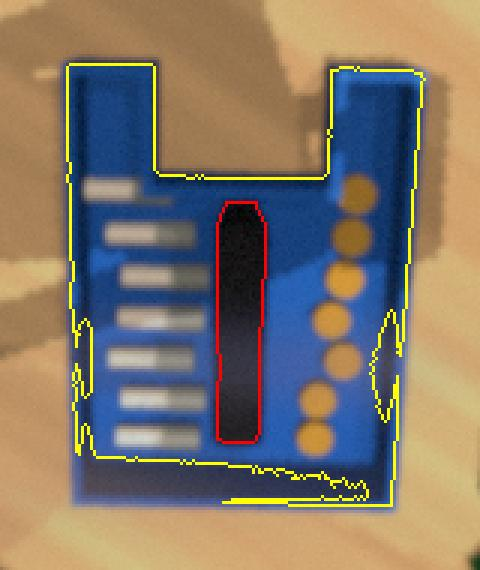

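The view shows the mask missing the tray's dark rear wall at about (90–370, 460–500). I'll widen it to include the dark blue.

```bash
sed -i 's/m=mask(im,\*BLUE);m\[:, :\]=m;/m=cv2.morphologyEx(mask(im,(95,60,22),(135,255,255)),cv2.MORPH_OPEN,np.ones((3,3)));/' meas.py; python3 meas.py
```

```text
deck px [257 194]
deck [ 0.54145956 -0.02427531] 27.16146742424413 {'+x': (np.float64(83.3), np.float64(-0.36)), '-x': (np.float64(-83.3), np.float64(1.04)), '+y': (np.float64(63.3), np.float64(0.05)), '-y': (np.float64(-63.3), np.float64(-0.05))}
key local (63,0)? [62.71568996  0.209538  ]
blue [ 0.51770268 -0.32514826] 33.80041062443145 {'+x': (np.float64(79.6), np.float64(-0.05)), '-x': (np.float64(-79.6), np.float64(0.61)), '+y': (np.float64(59.0), np.float64(0.15)), '-y': (np.float64(-59.0), np.float64(-0.15))}
handle [ 0.52107489 -0.32328419] [0.0142 0.0769] local [ 3.83922552 -0.32695884] [-55.0, -144.5]
```

View pics/chk.png

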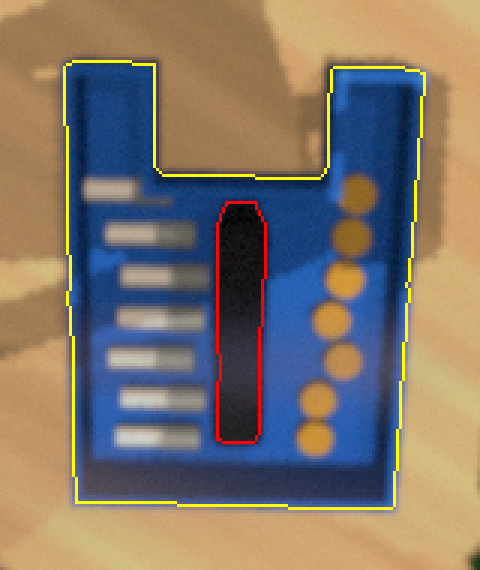

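The edge fits now match the tray size (159 × 118 mm) and the key sits at (62.7, 0.2) against a nominal (63, 0). Next is the grasp.

```bash
python3 - <<'E'
from h import *
q=quat(down(np.radians(33.80)));p=np.array([.51770,-.32515])
manip.set_gripper(.05)
manip.reach([*p,.22],q);manip.move_linear([*p,.146],velocity=.08)
o=manip.get_obs();print(o["clock"],o["wrist_force"].round(2),o["position"])
manip.set_gripper(0.0);o=manip.get_obs();print(o["finger_gap"],o["position"],o["wrist_force"].round(2))
manip.move_linear([*p,.26],velocity=.1);o=manip.get_obs();print(o["finger_gap"],o["position"],o["wrist_force"].round(2))
q=quat(down(np.radians(27.16)));manip.move_linear([.54146,-.02428,.26],q,velocity=.15)
manip.sleep(.3);o=manip.get_obs();print(o["clock"],o["finger_gap"],o["position"],o["wrist_force"].round(2),o["ft_torque"].round(3))
im,c=snap("wrist","hold");t,_=snap("top","hold_t")
cv2.imwrite("pics/hold2.png",cv2.resize(np.hstack([im,t]),(800,300)))
E
```

```text
5.85 [ 0.6  -0.27 -0.05] [ 0.51802669 -0.3254554   0.14677217]
0.015388818844080172 [ 0.51772362 -0.32518766  0.14609567] [-0.14 -0.33  0.81]
0.015898413429419073 [ 0.5174149  -0.3249335   0.25882337] [-0.05 -0.21 -4.29]
10.225 0.01575087297066736 [ 0.54145007 -0.02453808  0.25998434] [-0.05 -0.11 -3.33] [0.015 0.076 0.006]
```

View pics/hold2.png

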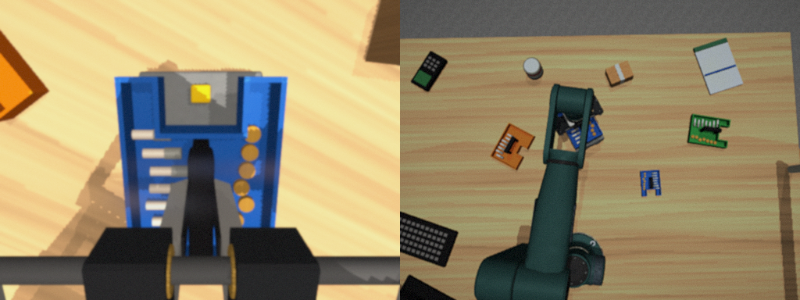

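The hold view shows the tray held level, with the key at (201,93) centred in the notch. I'll lower it until it touches.

```bash
python3 - <<'E'
from h import *
x,y=.54146,-.02428
manip.move_linear([x,y,.201],velocity=.06);manip.sleep(.2)
f0=manip.get_obs()["wrist_force"][2];z=.201
while z>.190:
    z-=.001;manip.move_linear([x,y,z],velocity=.02);manip.sleep(.1)
    o=manip.get_obs();print(round(z,3),o["position"][2].round(4),o["wrist_force"].round(2),o["ft_torque"].round(2))
    if o["wrist_force"][2]>f0+5:break
print(o["clock"],o["finger_gap"])
E
```

```text
0.2 0.1999 [ 0.59 -0.33 -3.12] [-0.07  0.14  0.  ]
0.199 0.1989 [-0.52  0.35 -4.11] [-0.01  0.2   0.05]
0.198 0.198 [-0.25  0.85 -4.3 ] [-0.06  0.18  0.08]
0.197 0.197 [ 0.61 -0.59 -3.4 ] [-0.05  0.16  0.01]
0.196 0.1961 [ 0.27 -0.15 -3.23] [-0.02  0.1   0.  ]
0.195 0.1961 [-3.29  1.09  4.6 ] [ 0.05  0.73 -0.01]
13.7583 0.01588798511803682
```

Contact came at the expected height (TCP 0.196). I'll release, lift straight up and look.

```bash
cat > fin.py <<'E'
from h import *
import sys
def check(tag):
    t=[.54146,-.02428,.085]
    p,q=look(t,np.radians(27.16),.35);manip.reach(p,q);manip.sleep(.2)
    im,c=snap("wrist",tag)
    m=cv2.morphologyEx(mask(im,(95,60,22),(135,255,255)),cv2.MORPH_OPEN,np.ones((3,3)))
    u=proj(c,t)[0]
    b=[x for x in blobs(m,2000) if cv2.pointPolygonTest(cv2.convexHull(x),tuple(map(float,u)),False)>0][0][:,0]
    r=fit(cast(c,b,.085),t[:2],np.radians(27.16),.16,.12,["-x","+x"]);print("tray",r[0],np.degrees(r[1]),r[2])
    k=[x for x in blobs(mask(im,(20,150,60),(34,255,255)),40) if cv2.pointPolygonTest(cv2.convexHull(b),tuple(map(float,x[0,0])),False)>0]
    for x in k[:3]:print("yellow local",cv2.contourArea(x),(loc(r[1],cast(c,cv2.minAreaRect(x)[0],.068)[0,:2]-r[0])*1e3).round(1))
    cv2.imwrite(f"pics/{tag}_c.png",cv2.resize(im[60:300,120:400],None,fx=2.5,fy=2.5))
    print(manip.get_obs()["clock"])
E
python3 - <<'E'
from fin import *
manip.set_gripper(.05);manip.move_linear([.54146,-.02428,.27],velocity=.12)
check("placed");snap("side","placed_s")
E
```

```text
tray [ 0.5419314 -0.0239593] 27.342116150823642 {'+x': (np.float64(79.7), np.float64(0.26)), '-x': (np.float64(-79.7), np.float64(0.18)), '+y': (np.float64(58.8), np.float64(0.02)), '-y': (np.float64(-58.8), np.float64(-0.02))}
yellow local 301.5 [62.1 -0.5]
15.9167
```

View pics/placed_c.png

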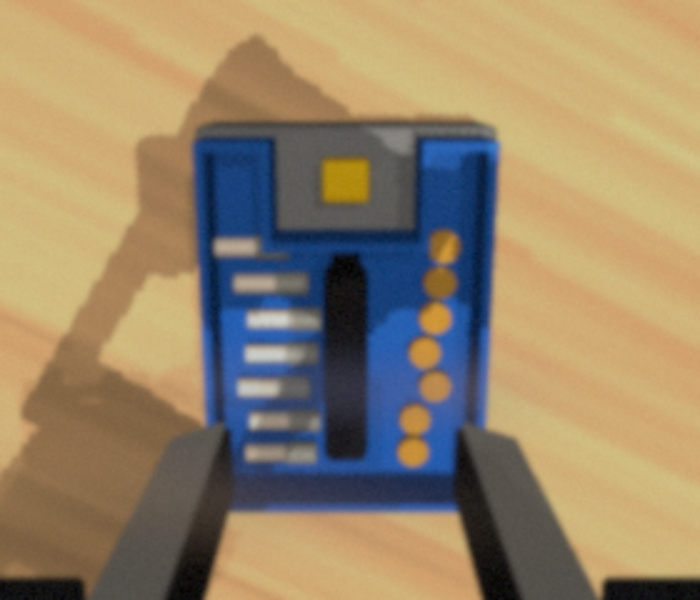

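The picture shows the tray on the deck with the key at (345,181) centred in the notch; it measures (62.1, -0.5) mm against a nominal (63, 0). One side view to check that it lies flat and the orange tray hasn't moved.

```bash
python3 - <<'E'
from h import *
a=cv2.imread("pics/placed_s.png");b=cv2.imread("pics/side0.png")
for i in(a,b):print("orange",[np.round(cv2.minAreaRect(x)[0],1) for x in blobs(mask(i,*ORG),150)[:2]])
cv2.imwrite("pics/s2.png",cv2.resize(a[90:230,180:340],None,fx=4,fy=4,interpolation=cv2.INTER_CUBIC))
E
```

```text
orange [array([210.3, 127.6])]
orange [array([210.2, 127.5])]
```

View pics/s2.png

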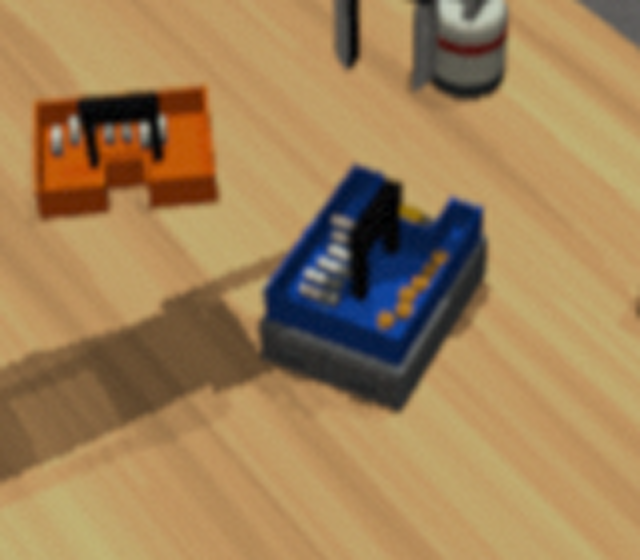

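The side view shows the tray lying flat on the base at (370,270), with the key in the notch at (412,213). The orange tray hasn't moved and the gripper is clear.

```bash
python3 -c "
from cell import manip
print(manip.sign_off(),manip.get_obs()['clock'])"
```

```text
the job is handed in; nothing more can be done
the job is handed in; nothing more can be done
```

The large blue tray is on the grey base, the right way round and with the yellow key in its notch. I gripped it by the handle and lowered it until the wrist force showed contact at the expected height. Then I released it, lifted straight up and handed the job in; the clock read about 16 s at the last check.

- **Position and angle:** the key measured (62.1, -0.5) mm in the tray's frame against a nominal (63, 0). The tray's yaw was 27.3° against 27.2° for the deck. That is within about 1 mm and 0.2°, with calibration good to about 2 mm.
- **Flatness:** the side view shows the tray lying flat on the deck. I judged this by eye and did not measure it.
- **Orange tray:** it did not move (0.1 px shift in the side view).
- **Checks that disagreed:**
  - The first blue mask missed the dark rear wall, so I widened it before grasping.
  - The deck outline measured about 3 mm too small in both directions, so I used its centre, which agreed with the key.
  - The handle outline's centre was 3.8 mm off the tray centre along x, probably because its legs were visible, so I did not use it.

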